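Sweep the desk clear into the organiser bay

ROBOT

A 7-joint arm with a two-finger parallel gripper is mounted at the origin on the work surface. World frame = base frame: x ahead of the robot, y to its left, z up, the work surface at z = 0. Lengths are in m, angles in rad, forces in N, time in s.
With the tool pointing down it reaches from about 0.425 to 0.95 m from the base axis. Payload 16.7 kg.
Tool frame: the origin (TCP) lies on the centre line of the jaws, within the pads' length; the fingertips stand 17 mm ahead of it and the grasp point (between the pads) lies 2 mm behind it (tcp_to_tips is the z of the fingertips in the tool frame, in m); z points along the fingers, y is the line along which they close (so a half turn about z gives the same grasp; the last joint's range is limited). The gripper opens to 94 mm and grips with 3 to 60 N. Pads are 16 mm wide; open, the fingers measure 119 mm over their backs; the gripper's body (75 mm by 177 mm) begins 78 mm behind the grasp point.
Start: joints at [-1.421, 0.426, 0.074, 1.606, -0.034, 1.111, -0.067], TCP at [0.199, 0.645, 0.222] pointing down, gripper open.
Joint ranges: [-2.85, 2.85], [-0.5, 2.14], [-1.23, 1.37], [0.21, 2.46], [-1.02, 4.16], [0.16, 2.05], [-2.73, 2.73]. Speed limits (rad/s): [1.89, 1.89, 2.39, 2.39, 3.01, 3.01, 3.01].

INTERFACE

Orientations are given as a unit quaternion [x, y, z, w].
In Python, from cell import * gives the robot as it stands. The module is installed in compiled form; this text tells all that it offers.
- The arm moves only by the shell command python3 -m handwheel 'ROWS' [OPENING] [FORCE]. ROWS is JSON, a list of rows, each a list of 2 entries, a list of its own where there are three numbers: the shift along the tool's x, y, z in mm, then the turn, a rotation vector about the tool's x, y, z in rad. A call has exactly 8 rows; each row shifts and turns the commanded pose from where the row before left it, along the tool's axes as they then stand; what a row does not reach is not made up. A row lasts 1/12 s, in which the tool goes at most 41.7 mm and 7.16 degrees, less where a joint would pass 70% of its speed; a pose out of reach is approached as far as the arm can. A call is refused whole if a number of a shift passes 41.7 or a number of a turn 0.125, either way. A call with a gripper value outside its range is refused whole. OPENING is the closure, from 0 (fully open) to 1 (shut), set as the call begins (- or left out, the last holds). The fingers move at their own pace and stop on an object; FORCE is the grip in N (left out, the last holds). Time passes only in rows, so rows that do not move let the fingers close, or fill a call up. It gives the time, the measured TCP pose, the force, the opening and the grip force at its end, in the units of the state.
- get_obs(): the state, without advancing time (a new reading comes with each control period).
- grab_frame(name): name is "side" or "top"; returns the picture (400x640x3 uint8, red, green, blue); there is no depth.
- camera_info(name): a dict with "mtx" (3x3 intrinsics, pixels), "k1" (the pictures are not rectified: a ray, as slopes to the right and down, at radius r is drawn at 1 + k1 r^2 times it, then the intrinsics apply), "rvec" (rotation vector, rad) and "tvec" (3), from world to camera coordinates, as OpenCV has them. Camera axes: x right, y down, z forward; pixel columns grow to the right and rows downward; lengths in m; the calibration is good to about 2 mm. A picture is of the moment at which its call begins. camera_info takes no time and is no camera call.
- sign_off(): hands the job in; it is judged then, once.
The state is a dict: "t": time; "qpos": joint angles; "joint_velocities": joint speeds; "effort": joint torques, N m; "eef_pos": TCP position; "orientation": TCP orientation; "contact_force": force on the tool from outside, world axes, zero at the start; "moment": the same for the moment, N m; "finger_gap": finger opening in m; "gripper_force": force on a finger pad.
Only numpy, scipy, OpenCV 4.12 (cv2) and the standard library are available. Lean on these libraries where they do the work, as an engineer would, in place of code of your own. Each camera call takes 0.05 s, during which the arm holds its last target. There are 200 camera calls.

TASK

Clear the writing space on the desk: with your fingers, sweep the eraser, the pencil sharpener and the jar lid across the desk top, through the open front and wholly into the bay of the desk organiser, in any order. Only push them along the desk: do not pinch, lift, tip up or press hard on any of them. Leave the glue stick, the tape roll and the bottle where they stand.

Things in the scene. Friction and masses are not known exactly. Their poses are not given: they have to be found in the camera images.
- organiser: Fixed wooden organiser; its front is an empty bay open at top and front; the desk is its floor, no sill. Origin on the desk at the bay's centre; x points from the open front into the bay, y across. Inside: x -60 (front edge) to +60 mm (back wall), y -110 to +110 mm. Side walls 6 mm thick, 30 high; back wall and compartments behind it (to x = 120) 45 high. Faces the robot, turned up to 0.3 rad.
- eraser: Loose block eraser, half bare white, half in a card sleeve, 48 x 22 x 13 mm, about 25 g. Origin at the centre of its underside; x along its length towards the white end, z up. Lies on the desk between the robot and the organiser.
- eraser_white_end (a point): Point on the eraser 2 mm inside its bare white end (22 mm from its centre along its length), 6.5 mm above its underside.
- eraser_sleeve_end (a point): Point on the eraser 2 mm inside its sleeved end (22 mm from its centre along its length), 6.5 mm above its underside.
- sharpener: Loose metal two-hole pencil sharpener, a plain block 30 x 26 x 15 mm, about 25 g. Origin at the centre of its underside; x along the 30 mm side, z up. Lies on the desk between the robot and the organiser.
- jar_lid: Loose round metal jar lid lying flat, a disc 42 mm across and 14 mm high, about 18 g. Origin at the centre of its underside, z up. Lies on the desk between the robot and the organiser.
- glue_stick: Glue stick standing upright at one end of the row of loose bits, 27 mm across, 62 mm high, light (40 g). Origin at the centre of its underside. Leave alone.
- tape_roll: Roll of tape lying flat at the other end of the row, a ring 64 mm across, 44 mm hole, 18 mm high, 60 g. Origin at the centre of its underside. Leave alone.
- bottle: Drinking bottle with a cap standing on the desk well to the left of the work, 64 mm across, 200 mm high, 350 g. Origin at the centre of its underside. Leave alone.

How it is judged:
By the outcome, as a careful person would: the job done as asked, in the order asked, and still so for the second after the job is handed in, with the robot touching nothing.
It also fails if it takes over 72 s, if anything falls off the work surface, if the arm or the gripper's body presses on something with over 40 N, if the wrist force passes 120 N, or if a joint passes its speed limit or range.

## Working session

There is one attempt and no reset: what is moved stays moved. The work goes in short steps, Python scripts to look and compute and a shell command to move; the robot and the scene stay as the last step left them, time stands still between calls to the robot, and variables do not carry over. Pictures are saved under pics/ and viewed, at most 10 in all, crops included, and the job is handed in when it is done.

```bash
mkdir -p pics
python3 - <<'E'
from cell import *
import cv2
for n in("top","side"):
    cv2.imwrite(f"pics/{n}0.png",grab_frame(n)[:,:,::-1]); print(n,camera_info(n))
o=get_obs();print(o['t'],o['eef_pos'],o['orientation'],o['finger_gap'])
E
```

```text
top {'mtx': array([[372.18584403,   0.        , 322.96432121],
       [  0.        , 372.18584403, 198.07574628],
       [  0.        ,   0.        ,   1.        ]]), 'k1': -0.05617645960119479, 'rvec': array([ 2.11677379, -2.14617209,  0.15881017]), 'tvec': array([0.11727885, 0.54637019, 0.84420491])}
side {'mtx': array([[514.9321384 ,   0.        , 317.7341457 ],
       [  0.        , 514.9321384 , 196.02054208],
       [  0.        ,   0.        ,   1.        ]]), 'k1': -0.1329073239333037, 'rvec': array([ 2.12078199, -0.29359907,  0.14322948]), 'tvec': array([-0.50076037,  0.17055323,  0.88804689])}
0.1 [0.19860413 0.64471143 0.22184477] [ 1.48867305e-01  9.88857013e-01 -5.74104892e-04 -5.32123383e-05] 0.09383218418833325
```

View pics/top0.png

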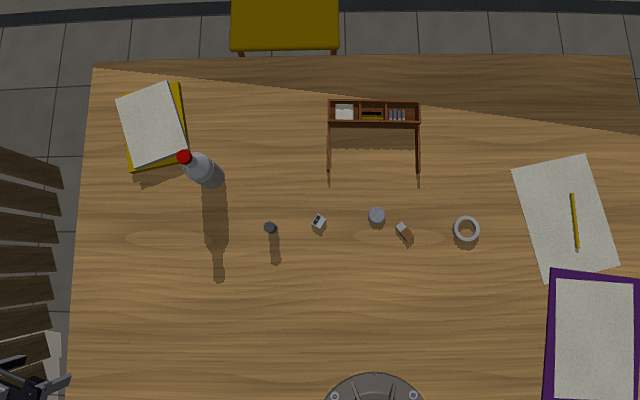

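View pics/side0.png

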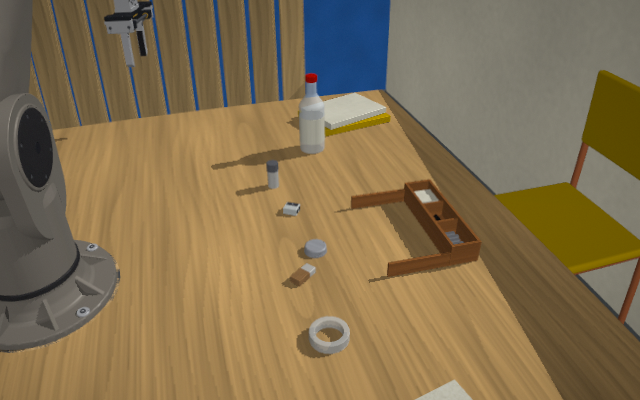

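The top view shows the glue stick near (270,228), sharpener (318,222), lid (377,215), eraser (402,231), tape (466,229) and the bottle near (205,170). The bay's walls run from (329,172) and (418,187) back to row ~122. The side view agrees.

```bash
cat > h.py <<'E'
import numpy as np,cv2
from cell import *
def p2w(name,px,z):
    c=camera_info(name);K=c['mtx'];R=cv2.Rodrigues(c['rvec'])[0];o=-R.T@c['tvec']
    n=cv2.undistortPoints(np.array(px,float).reshape(-1,1,2),K,np.array([c['k1'],0,0,0.]))[:,0]
    d=np.c_[n,np.ones(len(n))]@R
    return o+d*((z-o[2])/d[:,2])[:,None]
def w2p(name,P):
    c=camera_info(name);return cv2.projectPoints(np.array(P,float).reshape(-1,3),c['rvec'],c['tvec'],c['mtx'],np.array([c['k1'],0,0,0.]))[0][:,0]
E
python3 - <<'E'
from h import *
np.set_printoptions(precision=4,suppress=True)
for n,px,z in[("glue top",(270,227),.062),("sharp",(318,222),.0075),("lid",(377,215),.014),("eraser",(402,231),.007),("tape",(466,229),.018),
 ("frontL",(329,172),.03),("frontR",(418,187),.03),("backL",(328,100),.045),("backR",(420,103),.045)]:
    print(n,p2w("top",[px],z))
for n,px,z in[("glue base",(272,186),0),("sharp",(291,209),.0075),("lid",(316,246),.014),("er",(303,273),.007),("tape",(329,332),.018),("frontL",(351,197),.03),("frontR",(388,264),.03)]:print('side',n,p2w("side",[px],z))
a=cv2.imread('pics/top0.png')[90:250,250:490];b=cv2.imread('pics/side0.png')[140:300,240:480]
cv2.imwrite('pics/c0.png',cv2.resize(a,None,fx=3.3,fy=3.3,interpolation=cv2.INTER_CUBIC))
E
```

```text
glue top [[0.479  0.2333 0.062 ]]
sharp [[0.4944 0.1232 0.0075]]
lid [[ 0.5089 -0.0219  0.014 ]]
eraser [[ 0.4693 -0.083   0.007 ]]
tape [[ 0.4707 -0.2377  0.018 ]]
frontL [[0.6151 0.0942 0.03  ]]
frontR [[ 0.5743 -0.1225  0.03  ]]
backL [[0.7967 0.094  0.045 ]]
backR [[ 0.7854 -0.1362  0.045 ]]
side glue base [[0.4749 0.2351 0.    ]]
side sharp [[0.4936 0.1192 0.0075]]
side lid [[ 0.5091 -0.0258  0.014 ]]
side er [[ 0.4686 -0.0859  0.007 ]]
side tape [[ 0.4708 -0.243   0.018 ]]
side frontL [[0.6183 0.0946 0.03  ]]
side frontR [[ 0.6116 -0.1307  0.03  ]]
```

View pics/c0.png

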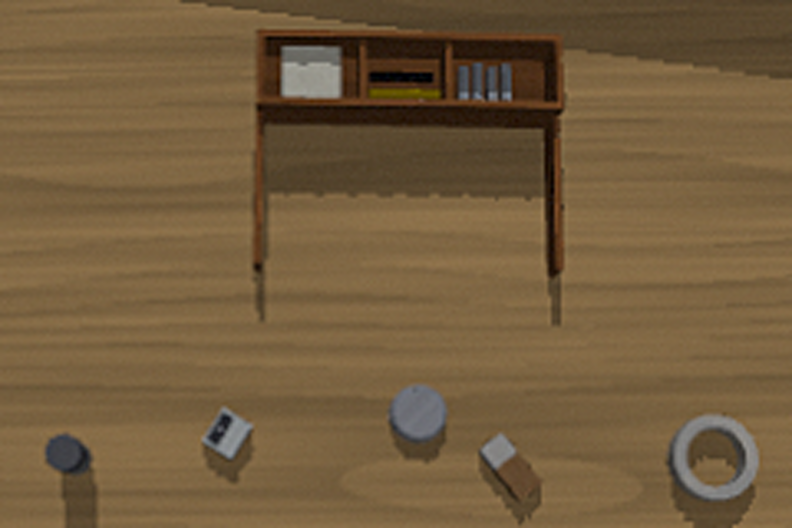

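```bash
python3 -m handwheel '[[[-24.5,-25.4,0],[0,0,0]],[[-24.5,-25.4,0],[0,0,0]],[[-24.5,-25.4,0],[0,0,0]],[[-24.5,-25.4,0],[0,0,0]],[[-24.5,-25.4,0],[0,0,0]],[[-24.5,-25.4,0],[0,0,0]],[[-24.5,-25.4,0],[0,0,0]],[[-24.5,-25.4,0],[0,0,0]]]' 0.85
python3 -m handwheel '[[[-24.5,-25.4,0],[0,0,0]],[[-24.5,-25.4,0],[0,0,0]],[[-24.5,-25.4,0],[0,0,0]],[[-24.5,-25.4,0],[0,0,0]],[[-24.5,-25.4,0],[0,0,0]],[[-24.5,-25.4,0],[0,0,0]],[[-24.5,-25.4,0],[0,0,0]],[[-24.5,-25.4,0],[0,0,0]]]'
cat > nav.py <<'E'
import sys
from h import *
from scipy.spatial.transform import Rotation as R
# usage: nav.py x y z yaw(push dir): prints tool-frame total shift (mm) and turn to get there
o=get_obs();r=R.from_quat(o['orientation']);x,y,z,w=map(float,sys.argv[1:5])
X=-np.array([np.cos(w),np.sin(w),0]);Z=np.array([0,0,-1.]);Y=np.cross(Z,X)
t=R.from_matrix(np.c_[X,Y,Z])
print('at',np.round(o['eef_pos'],4),'gap',round(o['finger_gap'],4),'F',np.round(o['contact_force'],1),'t',round(o['t'],2))
print('shift',np.round(r.inv().apply(np.array([x,y,z])-o['eef_pos'])*1e3,1),'turn',np.round((r.inv()*t).as_rotvec(),3))
E
python3 nav.py .4535 .141 .021 -0.45
```

```text
t: 0.77
eef_pos: [0.3265, 0.3914, 0.2223]
orientation: [0.149, 0.989, -0.0, -0.0]
contact_force: [0.6, 0.6, -0.5]
finger_gap: 0.0444
gripper_force: 0.0
t: 1.43
eef_pos: [0.454, 0.1395, 0.2225]
orientation: [0.149, 0.989, 0.0, -0.0]
contact_force: [1.7, 1.1, 0.3]
finger_gap: 0.0143
gripper_force: 0.0
at [0.454  0.1395 0.2225] gap 0.0143 F [1.7 1.1 0.3] t 1.43
shift [  0.8   1.3 201.5] turn [ 0.    -0.     0.151]
```

```bash
python3 -m handwheel '[[[0.8,1.3,33],[0,0,0.075]],[[0,0,33],[0,0,0.075]],[[0,0,33],[0,0,0]],[[0,0,33],[0,0,0]],[[0,0,30],[0,0,0]],[[0,0,20],[0,0,0]],[[0,0,12],[0,0,0]],[[0,0,7],[0,0,0]]]'
python3 - <<'E'
from h import *
a=grab_frame("top")[170:270,250:490,::-1];b=grab_frame("side")[150:300,200:440,::-1]
cv2.imwrite('pics/c1.png',np.vstack([cv2.resize(a,None,fx=2.4,fy=2.4),cv2.resize(b,None,fx=2.4,fy=2.4)]))
E
python3 nav.py .644 .049 .021 -.45
```

```text
t: 2.1
eef_pos: [0.4523, 0.1422, 0.0197]
orientation: [0.223, 0.975, -0.001, -0.001]
contact_force: [-0.6, 0.0, 0.6]
finger_gap: 0.0138
gripper_force: 0.0
at [0.4527 0.1423 0.0206] gap 0.0144 F [ 0.3 -0.4  1. ] t 2.2
shift [-212.8   -1.1   -0.6] turn [-0.002 -0.001  0.001]
```

View pics/c1.png

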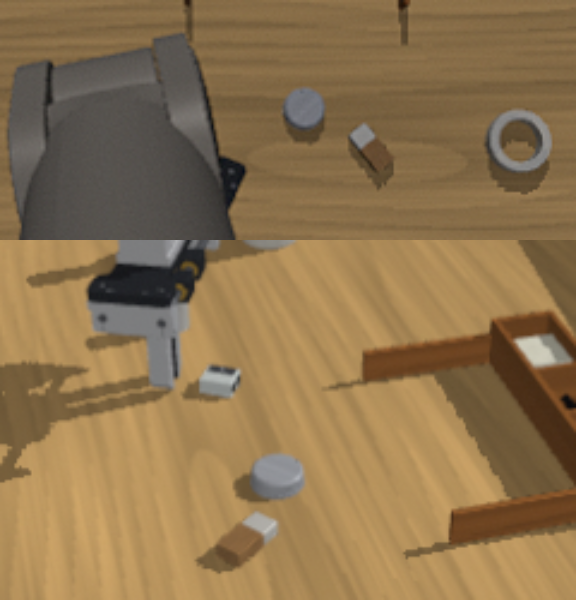

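The side crop shows the fingers at (165,380), just short of and level with the sharpener at (220,380). The lid, eraser and tape have not moved.

```bash
python3 -m handwheel '[[[-8,0,0],[0,0,0]],[[-8,0,0],[0,0,0]],[[-8,0,0],[0,0,0]],[[-8,0,0],[0,0,0]],[[-8,0,0],[0,0,0]],[[-8,0,0],[0,0,0]],[[-8,0,0],[0,0,0]],[[-8,0,0],[0,0,0]]]'
python3 -m handwheel '[[[-8,0,0],[0,0,0]],[[-8,0,0],[0,0,0]],[[-8,0,0],[0,0,0]],[[-8,0,0],[0,0,0]],[[-8,0,0],[0,0,0]],[[-8,0,0],[0,0,0]],[[-8,0,0],[0,0,0]],[[-4,0,0],[0,0,0]]]'
python3 - <<'E'
from h import *
b=grab_frame("side")[150:300,240:480,::-1]
cv2.imwrite('pics/c2.png',cv2.resize(b,None,fx=3,fy=3))
E
python3 nav.py .662 .042 .021 -.45
```

```text
t: 2.87
eef_pos: [0.5117, 0.1145, 0.0215]
orientation: [0.223, 0.975, 0.0, 0.0]
contact_force: [-0.0, 0.2, -0.9]
finger_gap: 0.0144
gripper_force: 0.1
t: 3.53
eef_pos: [0.5661, 0.0883, 0.0215]
orientation: [0.223, 0.975, -0.0, 0.0]
contact_force: [-0.6, 0.2, -0.4]
finger_gap: 0.0136
gripper_force: 0.1
at [0.5663 0.0881 0.0215] gap 0.0141 F [-0.2 -0.9 -1.1] t 3.58
shift [-106.2    0.     0.6] turn [0.    0.001 0.   ]
```

View pics/c2.png

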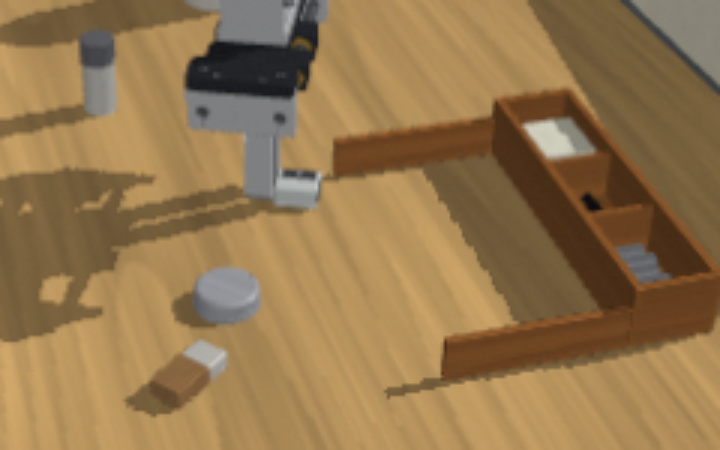

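The sharpener at (298,190) sits flush against the fingers and is heading into the bay opening, clear of the left wall's tip at (335,160).

```bash
python3 -m handwheel '[[[-7,-0.4,0],[0,0,0]],[[-7,-0.4,0],[0,0,0]],[[-7,-0.4,0],[0,0,0]],[[-7,-0.4,0],[0,0,0]],[[-7,-0.4,0],[0,0,0]],[[-7,-0.4,0],[0,0,0]],[[-7,-0.4,0],[0,0,0]],[[-7,-0.4,0],[0,0,0]]]'
python3 -m handwheel '[[[-7,0,0],[0,0,0]],[[-7,0,0],[0,0,0]],[[-7,0,0],[0,0,0]],[[-7,0,0],[0,0,0]],[[-7,0,0],[0,0,0]],[[-7,0,0],[0,0,0]],[[-5,0,0],[0,0,0]],[[-2,0,0],[0,0,0]]]'
python3 -m handwheel '[[[8,0,0],[0,0,0]],[[12,0,-10],[0,0,0]],[[0,0,-20],[0,0,0]],[[0,0,-30],[0,0,0]],[[0,0,-30],[0,0,0]],[[0,0,0],[0,0,0]],[[0,0,0],[0,0,0]],[[0,0,0],[0,0,0]]]'
python3 nav.py .457 -.022 .1 0
python3 - <<'E'
from h import *
b=grab_frame("side")[150:300,240:480,::-1]
cv2.imwrite('pics/c3.png',cv2.resize(b,None,fx=3,fy=3))
E
```

```text
t: 4.25
eef_pos: [0.6147, 0.0614, 0.0215]
orientation: [0.223, 0.975, -0.0, -0.0]
contact_force: [-0.5, 0.1, -0.0]
finger_gap: 0.0142
gripper_force: 0.1
t: 4.92
eef_pos: [0.659, 0.04, 0.0214]
orientation: [0.223, 0.975, -0.0, 0.0]
contact_force: [-0.6, 0.7, 0.0]
finger_gap: 0.0142
gripper_force: 0.1
t: 5.58
eef_pos: [0.6394, 0.0497, 0.1111]
orientation: [0.222, 0.975, 0.0, -0.0]
contact_force: [-0.1, -1.0, -0.6]
finger_gap: 0.0145
gripper_force: 0.0
at [0.6394 0.0497 0.1111] gap 0.0145 F [-0.1 -1.  -0.6] t 5.58
shift [ 133.3 -143.7   11.2] turn [ 0.    -0.001 -0.448]
```

View pics/c3.png

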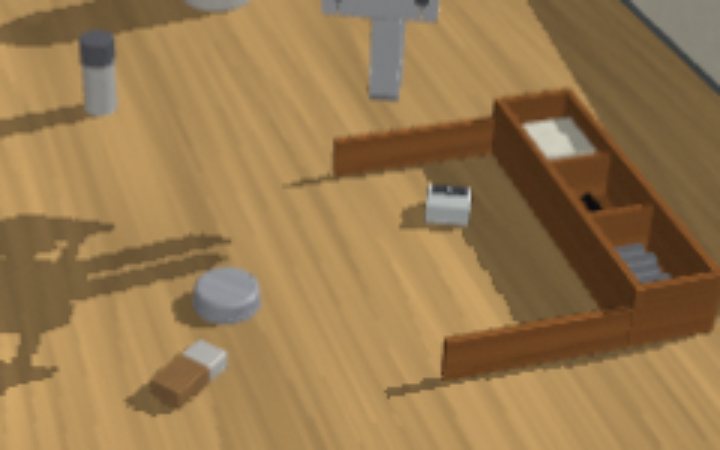

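The sharpener at (448,205) lies inside the bay. The lid (227,295) and eraser (188,372) have not moved.

```bash
python3 -m handwheel '[[[26.6,-28.7,0],[0,0,0]],[[26.6,-28.7,0],[0,0,0]],[[26.6,-28.7,0],[0,0,0]],[[26.6,-28.7,0],[0,0,0]],[[26.6,-28.7,0],[0,0,0]],[[0,0,0],[0,0,-0.12]],[[0,0,0],[0,0,-0.12]],[[0,0,0],[0,0,-0.12]]]' 0.8
python3 -m handwheel '[[[0,0,0],[0,0,-0.09]],[[0,0,25],[0,0,0]],[[0,0,25],[0,0,0]],[[0,0,20],[0,0,0]],[[0,0,12],[0,0,0]],[[0,0,8],[0,0,0]],[[0,0,0],[0,0,0]],[[0,0,0],[0,0,0]]]'
python3 nav.py .66 -.026 .021 0
```

```text
t: 6.3
eef_pos: [0.4569, -0.0224, 0.1108]
orientation: [0.041, 0.999, -0.0, -0.001]
contact_force: [-0.2, 0.1, -0.0]
finger_gap: 0.0189
gripper_force: 0.0
t: 6.97
eef_pos: [0.4576, -0.0226, 0.0212]
orientation: [-0.0, 1.0, -0.0, -0.001]
contact_force: [0.6, 0.3, 0.3]
finger_gap: 0.0189
gripper_force: 0.0
at [ 0.4576 -0.0226  0.0212] gap 0.0189 F [0.6 0.3 0.3] t 6.97
shift [-2.024e+02 -3.600e+00 -1.000e-01] turn [-0.    -0.001  0.001]
```

```bash
python3 -m handwheel '[[[-8,0,0],[0,0,0]],[[-8,0,0],[0,0,0]],[[-8,0,0],[0,0,0]],[[-8,0,0],[0,0,0]],[[-8,0,0],[0,0,0]],[[-8,0,0],[0,0,0]],[[-8,0,0],[0,0,0]],[[-8,0,0],[0,0,0]]]'
python3 -m handwheel '[[[-9,-0.3,0],[0,0,0]],[[-9,-0.3,0],[0,0,0]],[[-9,-0.3,0],[0,0,0]],[[-9,-0.3,0],[0,0,0]],[[-9,-0.3,0],[0,0,0]],[[-9,-0.3,0],[0,0,0]],[[-9,-0.3,0],[0,0,0]],[[-9,-0.3,0],[0,0,0]]]'
python3 -m handwheel '[[[-9,-0.3,0],[0,0,0]],[[-9,-0.3,0],[0,0,0]],[[-9,-0.3,0],[0,0,0]],[[-9,-0.3,0],[0,0,0]],[[-9,-0.3,0],[0,0,0]],[[-9,0,0],[0,0,0]],[[-6,0,0],[0,0,0]],[[-3,0,0],[0,0,0]]]'
python3 -m handwheel '[[[8,0,0],[0,0,0]],[[12,0,-10],[0,0,0]],[[0,0,-20],[0,0,0]],[[0,0,-30],[0,0,0]],[[0,0,-30],[0,0,0]],[[0,0,0],[0,0,0]],[[0,0,0],[0,0,0]],[[0,0,0],[0,0,0]]]' 
python3 nav.py .42 -.1 .1 0.2
python3 - <<'E'
from h import *
b=grab_frame("side")[150:300,240:480,::-1]
cv2.imwrite('pics/c4.png',cv2.resize(b,None,fx=3,fy=3))
g=grab_frame("side");t=cv2.imread('pics/top0.png');
# eraser end points in first top frame: white mask and sleeve mask
c=t[215:250,388:418].astype(int);hsv=cv2.cvtColor(t,cv2.COLOR_BGR2HSV)[215:250,388:418]
w=((hsv[...,1]<50)&(hsv[...,2]>110)).astype(np.uint8)
n,l,s,ce=cv2.connectedComponentsWithStats(w);i=1+np.argmax(s[1:,4]);p=ce[i]+[388,215];print('white',s[i,4],p,p2w('top',[p],.013))
E
```

```text
t: 7.63
eef_pos: [0.5229, -0.0224, 0.0215]
orientation: [-0.001, 1.0, -0.0, -0.0]
contact_force: [0.4, 0.3, 0.6]
finger_gap: 0.0188
gripper_force: 0.1
t: 8.3
eef_pos: [0.5949, -0.0247, 0.0214]
orientation: [-0.001, 1.0, -0.0, -0.0]
contact_force: [-0.5, 0.6, 0.0]
finger_gap: 0.019
gripper_force: 0.0
t: 8.97
eef_pos: [0.6581, -0.026, 0.0214]
orientation: [-0.001, 1.0, -0.0, 0.0]
contact_force: [-0.6, 0.8, 0.3]
finger_gap: 0.0189
gripper_force: 0.1
t: 9.63
eef_pos: [0.6363, -0.0259, 0.1111]
orientation: [-0.001, 1.0, 0.0, -0.0]
contact_force: [0.2, 0.6, -0.2]
finger_gap: 0.0189
gripper_force: 0.0
at [ 0.6363 -0.0259  0.1111] gap 0.0189 F [ 0.2  0.6 -0.2] t 9.63
shift [216.4 -73.8  11.2] turn [ 0.    -0.    -0.199]
white 64 [400.609375 226.03125 ] [[ 0.48103933 -0.07892213  0.013     ]]
```

View pics/c4.png

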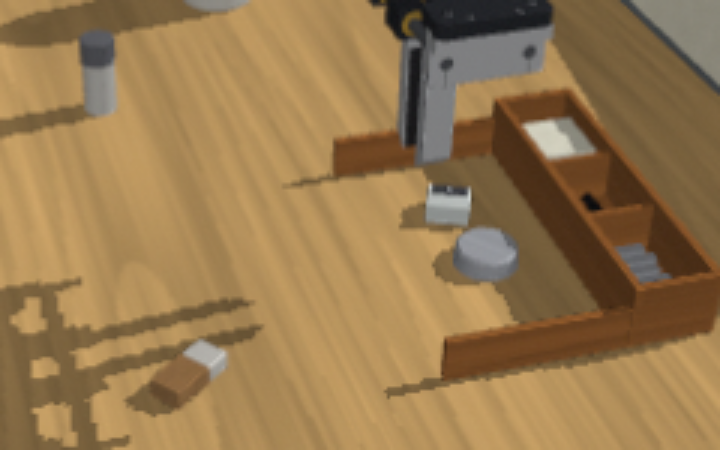

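The lid at (487,253) and sharpener (448,205) are both in the bay. Eraser: centre about (.470,-.086), with its long axis at +0.64 rad. I'll push on its sleeve end with the fingers nearly shut.

```bash
python3 -m handwheel '[[[29.9,-12.7,0],[0,0,0]],[[29.9,-12.7,0],[0,0,0]],[[29.9,-12.7,0],[0,0,0]],[[29.9,-12.7,0],[0,0,0]],[[29.9,-12.7,0],[0,0,0]],[[29.9,-12.7,0],[0,0,0]],[[29.9,-12.7,0],[0,0,0]],[[0,0,0],[0,0,-0.12]]]' 0.95
python3 -m handwheel '[[[0,0,0],[0,0,-0.12]],[[0,0,0],[0,0,-0.12]],[[0,0,0],[0,0,-0.12]],[[0,0,0],[0,0,-0.12]],[[0,0,0],[0,0,0]],[[0,0,0],[0,0,0]],[[0,0,0],[0,0,0]],[[0,0,0],[0,0,0]]]'
python3 nav.py .427 -.115 .021 0.6
```

```text
t: 10.4
eef_pos: [0.4217, -0.1172, 0.1103]
orientation: [-0.058, 0.998, 0.0, -0.002]
contact_force: [0.2, -1.4, -0.6]
finger_gap: 0.0051
gripper_force: 0.0
t: 11.07
eef_pos: [0.4277, -0.1152, 0.1112]
orientation: [-0.295, 0.956, 0.0, -0.0]
contact_force: [-0.7, -0.6, 0.2]
finger_gap: 0.0046
gripper_force: 0.0
at [ 0.4277 -0.1152  0.1112] gap 0.0046 F [-0.7 -0.6  0.2] t 11.07
shift [ 0.4  0.6 90.2] turn [ 0.    -0.001 -0.002]
```

```bash
python3 -m handwheel '[[[0,0,25],[0,0,0]],[[0,0,25],[0,0,0]],[[0,0,20],[0,0,0]],[[0,0,13],[0,0,0]],[[0,0,7],[0,0,0]],[[-5,0,0],[0,0,0]],[[-5,0,0],[0,0,0]],[[-5,0,0],[0,0,0]]]'
python3 -m handwheel '[[[-7,0,0],[0,0,0]],[[-7,0,0],[0,0,0]],[[-8,0,0],[0,0,0.05]],[[-8,0,0],[0,0,0.05]],[[-8,0,0],[0,0,0.05]],[[-8,0,0],[0,0,0.05]],[[-8,0,0],[0,0,0.05]],[[-4,0,0],[0,0,0.02]]]'
python3 nav.py .643 -.083 .021 0
python3 - <<'E'
from h import *
b=grab_frame("side")[180:330,240:480,::-1]
cv2.imwrite('pics/c5.png',cv2.resize(b,None,fx=3,fy=3))
E
```

```text
t: 11.73
eef_pos: [0.4414, -0.1065, 0.0223]
orientation: [-0.296, 0.955, -0.0, 0.001]
contact_force: [0.3, 0.1, 0.5]
finger_gap: 0.0046
gripper_force: 0.0
t: 12.4
eef_pos: [0.4921, -0.0773, 0.0219]
orientation: [-0.164, 0.986, -0.0, 0.001]
contact_force: [-0.6, 1.1, -0.2]
finger_gap: 0.0045
gripper_force: 0.1
at [ 0.4921 -0.0773  0.0219] gap 0.0045 F [-0.6  1.1 -0.2] t 12.4
shift [-140.9  -54.2    1.1] turn [-0.     0.001  0.33 ]
```

View pics/c5.png

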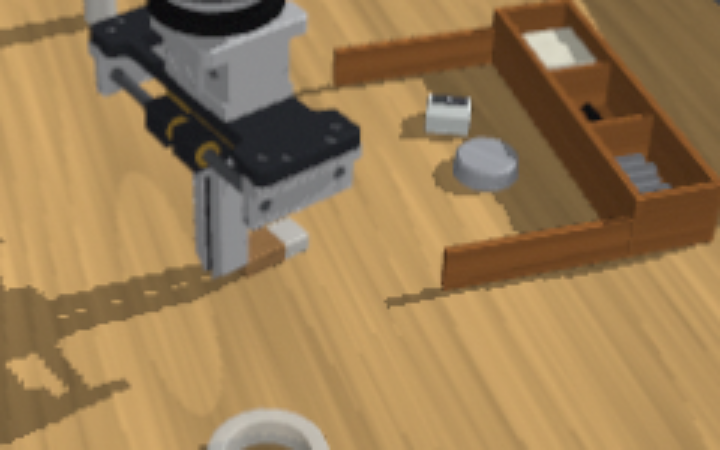

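The fingers are flush with the eraser's sleeve end at (265,245), and the white end at (290,237) leads. I'll keep curving it into the bay.

```bash
python3 -m handwheel '[[[-8,0,0],[0,0,0.05]],[[-8,0,0],[0,0,0.05]],[[-8,0,0],[0,0,0.05]],[[-8,0,0],[0,0,0.05]],[[-8,0,0],[0,0,0.05]],[[-8,0,0],[0,0,0.05]],[[-8,0,0],[0,0,0.05]],[[-8,0,0],[0,0,0.05]]]'
python3 -m handwheel '[[[-8,0,0],[0,0,0.05]],[[-8,0,0],[0,0,0.05]],[[-4,0,0],[0,0,0]],[[0,0,0],[0,0,0]],[[0,0,0],[0,0,0]],[[0,0,0],[0,0,0]],[[0,0,0],[0,0,0]],[[0,0,0],[0,0,0]]]'
python3 nav.py .643 -.083 .021 -.17
python3 - <<'E'
from h import *
b=grab_frame("side")[180:330,240:480,::-1]
cv2.imwrite('pics/c6.png',cv2.resize(b,None,fx=3,fy=3))
E
```

```text
t: 13.12
eef_pos: [0.5537, -0.0682, 0.0217]
orientation: [0.035, 0.999, 0.0, 0.0]
contact_force: [0.1, -0.1, 0.1]
finger_gap: 0.0044
gripper_force: 0.1
t: 13.78
eef_pos: [0.5729, -0.0706, 0.0216]
orientation: [0.084, 0.996, 0.0, -0.0]
contact_force: [0.8, 0.2, 1.0]
finger_gap: 0.0049
gripper_force: 0.0
at [ 0.5729 -0.0706  0.0216] gap 0.0049 F [0.8 0.2 1. ] t 13.78
shift [-71.1  -0.5   0.5] turn [ 0.    -0.     0.002]
```

View pics/c6.png

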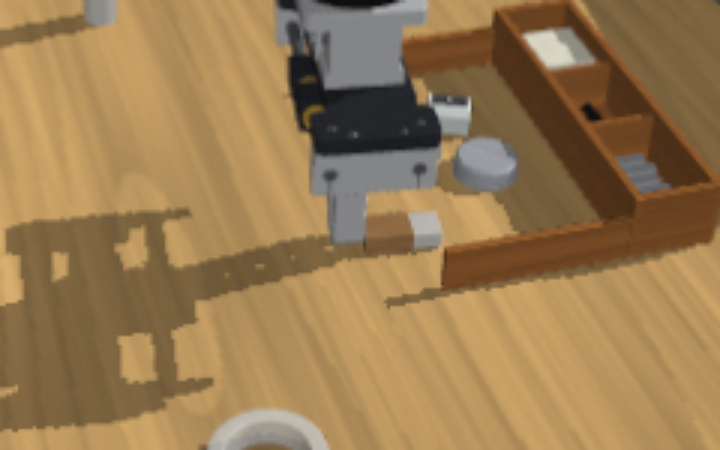

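The eraser at (400,232) is aligned ahead of the fingers, clear of the right wall's tip (445,265) and the lid (487,162).

```bash
python3 -m handwheel '[[[-7,0,0],[0,0,0]],[[-7,0,0],[0,0,0]],[[-7,0,0],[0,0,0]],[[-7,0,0],[0,0,0]],[[-7,0,0],[0,0,0]],[[-7,0,0],[0,0,0]],[[-7,0,0],[0,0,0]],[[-7,0,0],[0,0,0]]]'
python3 -m handwheel '[[[-7,0,0],[0,0,0]],[[-5,0,0],[0,0,0]],[[-3,0,0],[0,0,0]],[[0,0,0],[0,0,0]],[[8,0,0],[0,0,0]],[[12,0,-10],[0,0,0]],[[0,0,-30],[0,0,0]],[[0,0,-30],[0,0,0]]]'
python3 -m handwheel '[[[0,0,-30],[0,0,0]],[[0,0,-30],[0,0,0]],[[38,0,0],[0,0,0]],[[38,0,0],[0,0,0]],[[38,0,0],[0,0,0]],[[38,0,0],[0,0,0]],[[0,0,0],[0,0,0]],[[0,0,0],[0,0,0]]]'
python3 - <<'E'
from h import *
b=grab_frame("side")[160:350,240:480,::-1];a=grab_frame("top")[90:250,250:490,::-1]
cv2.imwrite('pics/c7.png',np.hstack([cv2.resize(b,(400,317)),cv2.resize(a,(400,317))]))
print(get_obs()['t'])
E
```

```text
t: 14.5
eef_pos: [0.6292, -0.0802, 0.0214]
orientation: [0.084, 0.996, -0.0, -0.0]
contact_force: [0.3, 0.6, -1.0]
finger_gap: 0.0043
gripper_force: 0.1
t: 15.17
eef_pos: [0.621, -0.079, 0.0912]
orientation: [0.084, 0.996, -0.0, -0.002]
contact_force: [1.1, -0.2, 1.8]
finger_gap: 0.0047
gripper_force: 0.0
t: 15.83
eef_pos: [0.4714, -0.0529, 0.1516]
orientation: [0.084, 0.996, 0.001, -0.0]
contact_force: [0.1, 1.7, 0.5]
finger_gap: 0.0048
gripper_force: 0.0
15.9333
```

View pics/c7.png

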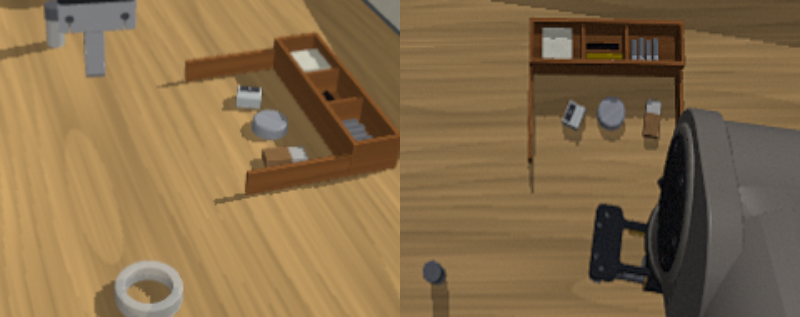

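All three lie inside the bay. In the top crop they sit at (573,114), (611,112) and (652,120), well behind the front edge at row ~162. The glue stick and tape roll stand where they were, and the arm is clear.

```bash
python3 -c "
from cell import *
print(sign_off())"
```

```text
the job is handed in; nothing more can be done
None
```

I pushed the eraser, sharpener and jar lid fully into the organiser bay and handed the job in at about 16 s. The last pictures show the glue stick and tape roll unmoved; the bottle wasn't in them, but the arm never worked near it.

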